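# Clamp, evacuate and shoot a mould on the bench-top wax injector

### The job

A pink mould lies ready at the nozzle of the small white bench-top wax injector. Press the yellow clamp lever down until it snaps shut on the mould, then tip the black rocker over to its bar-marked end to start the vacuum, then press the blue inject button fully down and finish while still holding it down. Do it in this order and by pressing only: do not lift or shift the mould, leave the injector's red stop button alone and do not disturb the things lying around.

Things in the scene. Friction and masses are not known exactly. Their poses are not given: they have to be found in the camera images.
- injector: Fixed white bench-top wax injector, 156 (x) x 310 (y) mm, deck 36 mm high; origin: centre of its underside; x away from the robot, y left. Mould nest in the middle; metal pot (100 mm wide, gauge top at z 136 mm) centred 94 mm to -y; grey control plate, its controls in a row along x at y = +118 mm: red stop x -50, black rocker x 0, blue inject x +52. The red and green buttons set in the bench are not part of it.
- nest (a point): Centre of the nest's floor on the injector (0, 20, 40 mm in the injector's frame); axes as the injector's. The seated mould's underside centre lies within 3 mm of it. Two 18 mm high rails stand either side of the mould, the brass nozzle at its -y end.
- mould: Loose pink rubber mould, 80 x 58 x 31 mm (x, y, z), in the nest with its x along the injector's y; origin: centre of its underside. It must stay where it is.
- clamp (a joint): Clamp lever, hinged at the nest's back (axis 56, 20, 83 mm in the injector's frame, along y) and reaching to -x over the mould. 0 = open, raised 0.70 rad; about 0.69 = level, its rubber pad down on the mould. Over-centre spring: about 3 N straight down on the paddle moves it, past about 0.35 rad it snaps down by itself and stays.
- clamp_paddle (a point): Point on the top face of the lever's yellow paddle (52 x 28 mm, 12 thick), 100 mm from the hinge axis; moves with the lever: open, about (-25, 20, 153) mm in the injector's frame; shut, about (-44, 20, 91) mm. Pressing straight down at the open point stays on the paddle all the way; there its top is at about z 91 mm when shut.
- vacuum (a joint): Black snap-action rocker. 0 = off (end with the white bar, +y, raised); 0.40 = on (bar end down). Snaps over at 0.20; takes about 4 N at the bar end, springs to the nearer end.
- rocker_on_end (a point): Middle of the rocker's bar-marked half, on its top face, 15 mm from the rocker's middle to +y; moves with it: at z 53 mm above the injector's underside when off, 46 mm when on. The rocker is 24 (x) x 42 (y) mm; pressed 3 mm down here it snaps over.
- inject (a joint): Blue sprung push button (hold to run), 28 mm across. 0 = released; 0.006 m = fully down, which takes about 6 N; springs back when let go.
- inject_top (a point): Centre of the top of the blue inject button; moves down with it; released, 60 mm above the injector's underside. Its fixed black collar is 44 mm across, its rim 10 mm below the released cap.
- stop (a joint): Red sprung stop button, 24 mm across, 102 mm from the blue one: 0 = released, 0.006 m = fully down. Not to be pressed.
- tweezers: Loose steel tweezers, 122 x 12 x 10 mm, on the injector's deck in front of the nest, below the paddle; a bystander. Origin: centre of the underside.
- spare_mould: Loose pink mould, 80 x 59 x 27 mm, behind and right of the injector, carrying another; a bystander. Origin: centre of the underside.
- spare_mould2: Loose pink mould, 82 x 58 x 25 mm, on top of the other; a bystander. Origin: centre of the underside.
- spray: Loose blue and white spray can, 62 mm across, 190 mm high, right of the injector; a bystander. Origin: centre of the underside.

How it is judged (in metres and radians):
On the way, in this order (a step that is already met when the one before it is completed fails the run):
1. the clamp lever is shut on the mould (value of joint clamp above 0.6 rad and distance between mould and nest below 0.008 m and angle between mould's own z axis and vertical below 0.1 rad), for 0.2 s.
2. the rocker is tipped to on, with the clamp still shut (value of joint vacuum above 0.3 rad and value of joint clamp above 0.6 rad), for 0.2 s.
3. the inject button is pressed fully down by the fingers (all of step 2 and value of joint inject above 0.0045 m), for 0.3 s.
At the end, for the whole second after the job is handed in: The clamp lever is shut (over 0.60 rad) on the mould, which still lies in the nest (within 8 mm, tilted under 0.1 rad); the rocker is on (over 0.30 rad); the fingers hold the inject button down by more than 4.5 of its 6 mm; the stop button is up (all of step 3 and contact force between the fingers and injector above 1 N and value of joint stop below 0.002 m and distance between mould and nest below 0.008 m and angle between mould's own z axis and vertical below 0.1 rad); the arm keeps its last pose, push and grip.
It fails at once if the rocker is tipped on while the clamp is not shut (value of joint vacuum above 0.25 rad and value of joint clamp below 0.55 rad).
It fails at once if the inject button is pressed before the vacuum is on (value of joint inject above 0.003 m and value of joint vacuum below 0.25 rad).
It fails at once if the stop button is pressed (value of joint stop above 0.003 m).
It fails at once if the mould is lifted or shifted by more than 8 mm (distance of mould from where it was at the start of the episode above 0.008 m).
It fails at once if a bystander is moved by more than 30 mm (distance of any of tweezers, spare_mould, spare_mould2, spray from where it was at the start of the episode above 0.03 m).
It also fails if it takes over 35 s, if anything falls off the work surface, if the arm or the gripper's body presses on something with over 40 N, if the wrist force passes 120 N, or if a joint passes its speed limit or range.

### The arm

A 6-joint arm with a two-finger parallel gripper is mounted at the origin on a cart in front of the work surface, level with it; the furniture and walls round the work are solid. World frame = base frame: x ahead of the robot, y to its left, z up, the work surface at z = 0. Lengths are in mm, angles in rad, forces in N, time in s.
With the tool pointing down it reaches from about 250 to 725 mm from the base axis. Payload 4 kg.
Tool frame: the origin (TCP) lies midway between the tips of the shut fingers; the grasp point (between the pads) lies 19 mm behind it; z points along the fingers, y is the direction in which the jaws open and shut (so a half turn about z gives the same grasp; the last joint's range is limited). The gripper opens to 85 mm and grips with 20 to 120 N. Pads are 22 mm wide; open, the fingers measure 114 mm over their backs; the gripper's body (76 mm by 85 mm) begins 54 mm behind the grasp point. The pads swing forward as they close: fully open they stand 13 mm farther back than shut.
Start: joints at [1.175, 0.241, 0.005, 1.335, 0, 1.571], TCP at [192.771, 461.344, 231.306] pointing down, gripper open.
Joint ranges: [-2.72, 2.72], [-1.05, 1.87], [-1.09, 1.28], [-1.99, 2.15], [-1.42, 1.44], [-3.14, 3.14]. Speed limits (rad/s): [2.79, 2.79, 3.14, 3.14, 3.14, 3.14].

### API

Orientations are given as a rotation vector (axis times angle).
In Python, from rig import arm, optics gives the robot as it stands. The module is installed in compiled form; this text tells all that it offers.
- The arm moves only by the shell command python3 -m crank 'ROWS' [FORCE]. ROWS is JSON, a list of rows, each an object of numbers: "rx", "ry", "rz": the turn, a rotation vector about the tool's x, y, z in units of 8 degrees (1.0 is 8 degrees); "x", "y", "z": the shift along the tool's x, y, z in units of 30 mm (1.0 is 30 mm); "fingers": the opening, from 0 (shut) to 1 (fully open). A call has 1 to 5 rows; each row shifts and turns the commanded pose from where the row before left it, along the tool's axes as they then stand; what a row does not reach is not made up. A row lasts 1/10 s, in which the tool goes at most 50 mm and 8.59 degrees, less where a joint would pass 70% of its speed; a pose out of reach is approached as far as the arm can. A call is refused whole if a number of a shift passes 1 or a number of a turn 1, either way. A call with a gripper value outside its range is refused whole. The fingers move at their own pace and stop on an object; FORCE is the grip in N (left out, the last holds). Time passes only in rows, so rows that do not move let the fingers close. It gives the time, the measured TCP pose, the force and the opening at its end, in the units of the state.
- arm.read_state(): the state, without advancing time (a new reading comes with each control period).
- optics.get_image(name): name is "side" or "top"; returns a dict with "image" (384x512x3 uint8, red, green, blue), "camera_matrix" (3x3 intrinsics, pixels), "dist_coeffs" ([k1, k2, p1, p2, k3] as OpenCV has them; the pictures are not rectified), "camera_from_world" (4x4, takes a point from world to camera coordinates). Camera axes: x right, y up, looking along -z (the intrinsics and any distortion apply to the point x, -y, -z); pixel columns grow to the right and rows downward; lengths in mm; the calibration is good to about 2 mm. A picture is of the moment at which its call begins. There is no depth.
- arm.finish_job(): hands the job in, once; it reports no verdict.
The state is a dict: "clock": time; "joint_positions": joint angles; "qd": joint speeds; "joint_torque": joint torques, N m; "eef_pos": TCP position; "tool_rot": TCP orientation; "contact_force": force on the tool from outside, world axes, zero at the start; "wrist_torque": the same for the moment, N m; "finger_gap": finger opening in mm.
Only numpy, scipy, OpenCV 4.12 (cv2) and the standard library are available. Lean on these libraries where they do the work, as an engineer would, in place of code of your own. Each camera call takes 0.05 s, during which the arm holds its last target.

## Working session

There is one attempt and no reset: what is moved stays moved. The work goes in short steps, Python scripts to look and compute and a shell command to move; the robot and the scene stay as the last step left them, time stands still between calls to the robot, and variables do not carry over. Pictures are saved under pics/ and viewed, and the job is handed in when it is done.

```bash
mkdir -p pics; cat > h.py <<'E'
from rig import arm, optics
import numpy as np, cv2
def snap(name,fn):
    d=optics.get_image(name); im=d["image"]
    cv2.imwrite("pics/"+fn,im[:,:,::-1]); np.savez("pics/"+fn+".npz",**{k:np.array(v) for k,v in d.items()}); return d
def load(fn): return np.load("pics/"+fn+".npz")
def ray(d,u,v):
    p=cv2.undistortPoints(np.array([[[u,v]]],float),np.array(d["camera_matrix"],float),np.array(d["dist_coeffs"],float))[0,0]
    T=np.array(d["camera_from_world"]);R=T[:3,:3];t=T[:3,3]
    return -R.T@t, R.T@np.array([p[0],-p[1],-1])
def onz(d,u,v,z):
    o,r=ray(d,u,v); return o+r*(z-o[2])/r[2]
def proj(d,P):
    T=np.array(d["camera_from_world"]);c=np.atleast_2d(P)@T[:3,:3].T+T[:3,3]
    c=c*[1,-1,-1]
    return cv2.projectPoints(c,np.zeros(3),np.zeros(3),np.array(d["camera_matrix"],float),np.array(d["dist_coeffs"],float))[0][:,0]
E
python3 - <<'E'
from h import *
for n in("side","top"):
    d=snap(n,n+"0.png"); o,_=ray(d,256,192); print(n,o.round(),d["camera_matrix"][0],)
s=arm.read_state();print(s)
E
```

```text
side [  279. -1425.   807.] [493.29376613   0.         256.7522192 ]
top [ 276. -410. 1193.] [486.49747807   0.         256.1288611 ]
{'clock': 0.1, 'joint_positions': array([ 1.17500947e+00,  2.41355745e-01,  3.85931486e-03,  1.33522866e+00,
       -2.54647612e-05,  1.57080286e+00]), 'qd': array([ 0.00060533, -0.00012594,  0.00032244, -0.00167289,  0.00074385,
        0.00144426]), 'joint_torque': array([ 4.78263810e-04, -3.73137653e+01,  2.53010452e+01,  1.09112376e-02,
        5.92276683e-05,  3.83555673e-06]), 'eef_pos': array([192.55170831, 460.81104434, 230.49309762]), 'tool_rot': array([-6.17590763e-01, -3.07992721e+00,  2.97809274e-03]), 'contact_force': array([0.19359815, 0.46460405, 1.26124914]), 'wrist_torque': array([ 0.04931047, -0.02236249,  0.0389512 ]), 'finger_gap': 85.46376092554189}
```

View pics/side0.png

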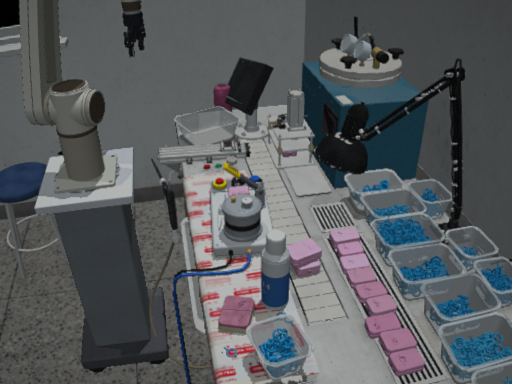

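View pics/top0.png

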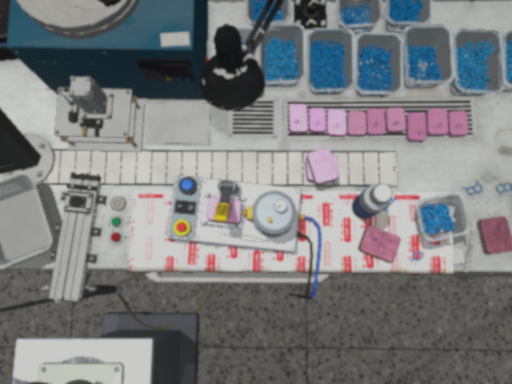

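```bash
python3 - <<'E'
from h import *
a=cv2.imread("pics/top0.png")[165:265,150:330]; cv2.imwrite("pics/topz.png",cv2.resize(a,None,fx=4.4,fy=4.4,interpolation=cv2.INTER_CUBIC))
a=cv2.imread("pics/side0.png")[150:260,180:330]; cv2.imwrite("pics/sidez.png",cv2.resize(a,None,fx=5,fy=5,interpolation=cv2.INTER_CUBIC))
for n in("top","side"):
    im=cv2.imread(f"pics/{n}0.png");h=cv2.cvtColor(im,cv2.COLOR_BGR2HSV);d=load(n+"0.png")
    for c,lo,hi in(("blue",(105,150,60),(125,255,255)),("red",(174,150,100),(180,255,255)),("yel",(22,150,90),(34,255,255))):
        m=cv2.inRange(h,lo,hi);N,_,st,ce=cv2.connectedComponentsWithStats(m)
        for i in range(1,N):
            if st[i,4]>12 and 160<ce[i,0]<330 and 150<ce[i,1]<265: print(n,c,st[i],ce[i].round(1),onz(d,*ce[i],60).round(1))
E
```

```text
top blue [182 179  11  11  91] [186.8 184.2] [ 510.9 -236.8   60. ]
top yel [215 203  14  18 194] [221.5 211.6] [ 445.3 -320.6   60. ]
top yel [175 220  15  15  90] [182.6 228. ] [ 406.2 -230.2   60. ]
side blue [250 176  10   6  40] [254.6 178.2] [ 508.9 -245.1   60. ]
side red [231 258  16   5  25] [239.6 260.6] [ 404.3 -585.7   60. ]
side yel [224 163  17  15 107] [231.7 170.3] [ 451.7 -186.7   60. ]
side yel [213 181  13   8  69] [219. 185.] [ 403.9 -258.2   60. ]
```

View pics/topz.png

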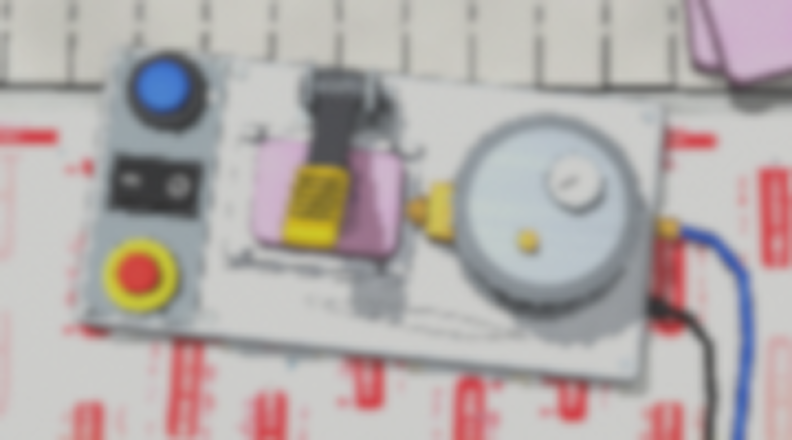

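View pics/sidez.png

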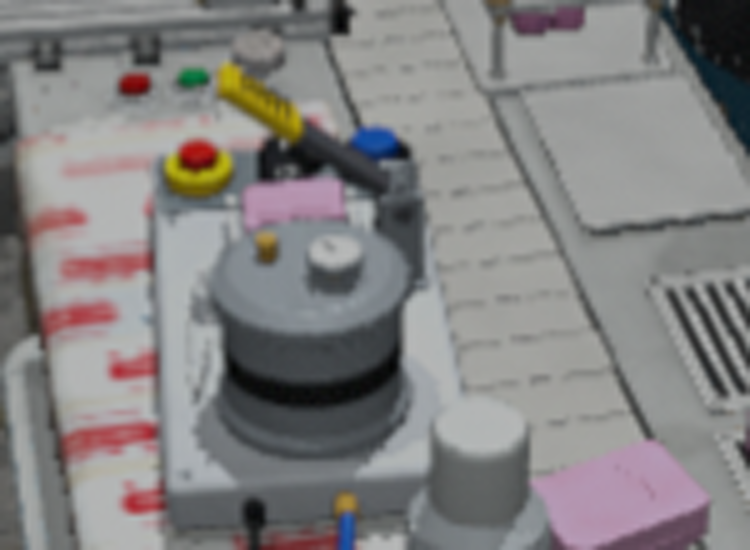

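```bash
cat > fit.py <<'E'
from h import *
from scipy.optimize import least_squares
t=load("top0.png");s=load("side0.png")
z2=lambda p:(np.array(p)+.5)/4.4-.5+[150,165]
zs=lambda p:(np.array(p)+.5)/5-.5+[180,150]
obs=[(t,[52,118,60],z2((163,85))),(t,[0,118,50],z2((153,186))),(t,[-50,118,60],z2((139,273))),
(t,[78,155,36],z2((118,52))),(t,[78,-155,36],z2((664,103))),(t,[-78,-155,36],z2((643,382))),(t,[-78,155,36],z2((84,322))),
(t,[-25,20,153],z2((316,200))),
(s,[52,118,60],zs((374,138))),(s,[-50,118,60],zs((198,150))),(s,[-78,155,36],zs((158,155))),(s,[-78,-155,36],zs((167,490)))]
def W(p,P):
    c,n=np.cos(p[2]),np.sin(p[2]);P=np.array(P,float)
    return np.array([p[0]+c*P[0]-n*P[1],p[1]+n*P[0]+c*P[1],P[2]])
f=lambda p:np.concatenate([proj(d,W(p,P))[0]-q for d,P,q in obs])
r=least_squares(f,[440,-340,-.1],loss="soft_l1",x_scale=[1,1,.01])
pose=r.x
if __name__=="__main__":
    print(r.x.round(4));print(f(r.x).reshape(-1,2).round(1))
    for n,P in dict(paddle=[-25,20,153],paddle_shut=[-44,20,91],rocker=[0,133,53],blue=[52,118,60],stop=[-50,118,60],nest=[0,20,40]).items(): print(n,W(r.x,P).round(1))
E
python3 fit.py; python3 - <<'E'
from h import *
from scipy.spatial.transform import Rotation as R
s=arm.read_state();print(R.from_rotvec(s["tool_rot"]).as_matrix().round(3))
E
```

```text
[ 4.471399e+02 -3.502300e+02 -9.950000e-02]
[[ 0.6  0.4]
 [ 0.7 -0.4]
 [ 0.4  0.1]
 [-1.4 -2.1]
 [ 1.3 -0.7]
 [ 0.2  0.2]
 [-2.5  0.2]
 [ 0.   4.8]
 [ 0.3 -0.4]
 [ 0.1 -0.4]
 [-1.4 -0.5]
 [ 0.2 -0.4]]
paddle [ 424.3 -327.8  153. ]
paddle_shut [ 405.3 -326.    91. ]
rocker [ 460.4 -217.9   53. ]
blue [ 510.6 -238.    60. ]
stop [ 409.1 -227.8   60. ]
nest [ 449.1 -330.3   40. ]
[[-0.923  0.386 -0.001]
 [ 0.386  0.923 -0.002]
 [-0.    -0.002 -1.   ]]
```

```bash
python3 -m crank '[{"rz":1,"z":-0.2,"fingers":0},{"rz":1,"z":-0.2,"fingers":0},{"rz":1,"z":-0.2,"fingers":0},{"rz":1,"z":-0.2,"fingers":0},{"rz":1,"z":-0.2,"fingers":0}]' 40; python3 -m crank '[{"rz":1,"fingers":0},{"rz":1,"fingers":0},{"rz":1,"fingers":0},{"rz":1,"fingers":0},{"rz":0.1,"fingers":0}]'
cat > st.py <<'E'
from fit import *
from scipy.spatial.transform import Rotation as R
import sys
s=arm.read_state();M=R.from_rotvec(s["tool_rot"]).as_matrix();print(s["clock"],s["eef_pos"].round(1),s["contact_force"].round(1),s["joint_positions"].round(2),s["finger_gap"].round(1));print(M.round(3).tolist())
i=pose;e=s["eef_pos"];c,n=np.cos(i[2]),np.sin(i[2]);dx,dy=e[0]-i[0],e[1]-i[1]
print("tcp in injector",np.round([c*dx+n*dy,-n*dx+c*dy,e[2]],1))
for nm,P in dict(paddle=[-25,20,153],rocker=[0,134,53],blue=[52,118,60]).items():
    print(nm,(M.T@(W(i,P)-e)/30).round(3))
E
python3 st.py
```

```text
invalid input at $[0]: expected keys rx, ry, rz, x, y, z, fingers
invalid input at $[0]: expected keys rx, ry, rz, x, y, z, fingers
Traceback (most recent call last):
  File "st.py", line 4, in <module>
    s=arm.read_state();M=R.from_rotvec(s["tool_rot"]).as_matrix();print(s["clock"],s["eef_pos"].round(1),s["contact_force"].round(1),s["joint_positions"].round(2),s["finger_gap"].round(1));print(M.round(3).tolist())
                                                                                                                                                                   ^^^^^^^^^^^^^^^^^^^^^
AttributeError: 'float' object has no attribute 'round'
```

All keys are required.

```bash
sed -i 's/s\["finger_gap"\].round(1)/round(s["finger_gap"],1)/' st.py
python3 -m crank '[{"rx":0,"ry":0,"rz":1,"x":0,"y":0,"z":-0.2,"fingers":0},{"rx":0,"ry":0,"rz":1,"x":0,"y":0,"z":-0.2,"fingers":0},{"rx":0,"ry":0,"rz":1,"x":0,"y":0,"z":-0.2,"fingers":0},{"rx":0,"ry":0,"rz":1,"x":0,"y":0,"z":-0.2,"fingers":0},{"rx":0,"ry":0,"rz":1,"x":0,"y":0,"z":-0.2,"fingers":0}]' 40; python3 -m crank '[{"rx":0,"ry":0,"rz":1,"x":0,"y":0,"z":0,"fingers":0},{"rx":0,"ry":0,"rz":1,"x":0,"y":0,"z":0,"fingers":0},{"rx":0,"ry":0,"rz":1,"x":0,"y":0,"z":0,"fingers":0},{"rx":0,"ry":0,"rz":1,"x":0,"y":0,"z":0,"fingers":0},{"rx":0,"ry":0,"rz":0.1,"x":0,"y":0,"z":0,"fingers":0}]'
python3 st.py
```

```text
clock: 0.6
eef_pos: [192.6, 461.0, 261.0]
tool_rot: [1.642, 2.678, -0.002]
contact_force: [0.2, -0.4, 0.4]
finger_gap: 12.1
clock: 1.1
eef_pos: [192.6, 461.0, 260.8]
tool_rot: [2.325, 2.112, -0.002]
contact_force: [-0.2, -0.7, 0.2]
finger_gap: -0.1
1.1 [192.6 461.  260.8] [-0.2 -0.7  0.2] [ 1.18  0.23  0.07  1.41 -0.    2.84] -0.1
[[0.096, 0.995, -0.0], [0.995, -0.096, -0.001], [-0.001, -0.0, -1.0]]
tcp in injector [-333.8  782.   260.8]
paddle [-25.431  10.208   3.619]
rocker [-21.63   11.055   6.948]
blue [-22.169  12.786   6.714]
```

```bash
python3 -m crank '[{"rx":0,"ry":0,"rz":0,"x":-1,"y":0.4,"z":0,"fingers":0},{"rx":0,"ry":0,"rz":0,"x":-1,"y":0.4,"z":0,"fingers":0},{"rx":0,"ry":0,"rz":0,"x":-1,"y":0.4,"z":0,"fingers":0},{"rx":0,"ry":0,"rz":0,"x":-1,"y":0.4,"z":0,"fingers":0},{"rx":0,"ry":0,"rz":0,"x":-1,"y":0.4,"z":0,"fingers":0}]'
python3 -m crank '[{"rx":0,"ry":0,"rz":0,"x":-1,"y":0.4,"z":0,"fingers":0},{"rx":0,"ry":0,"rz":0,"x":-1,"y":0.4,"z":0,"fingers":0},{"rx":0,"ry":0,"rz":0,"x":-1,"y":0.4,"z":0,"fingers":0},{"rx":0,"ry":0,"rz":0,"x":-1,"y":0.4,"z":0,"fingers":0},{"rx":0,"ry":0,"rz":0,"x":-1,"y":0.4,"z":0,"fingers":0}]'
python3 -m crank '[{"rx":0,"ry":0,"rz":0,"x":-1,"y":0.4,"z":0,"fingers":0},{"rx":0,"ry":0,"rz":0,"x":-1,"y":0.4,"z":0,"fingers":0},{"rx":0,"ry":0,"rz":0,"x":-1,"y":0.4,"z":0,"fingers":0},{"rx":0,"ry":0,"rz":0,"x":-1,"y":0.4,"z":0,"fingers":0},{"rx":0,"ry":0,"rz":0,"x":-1,"y":0.4,"z":0,"fingers":0}]'
python3 -m crank '[{"rx":0,"ry":0,"rz":0,"x":-1,"y":0.4,"z":0,"fingers":0},{"rx":0,"ry":0,"rz":0,"x":-1,"y":0.4,"z":0,"fingers":0},{"rx":0,"ry":0,"rz":0,"x":-1,"y":0.4,"z":0,"fingers":0},{"rx":0,"ry":0,"rz":0,"x":-1,"y":0.4,"z":0,"fingers":0},{"rx":0,"ry":0,"rz":0,"x":-1,"y":0.4,"z":0,"fingers":0}]'
python3 st.py
```

```text
clock: 1.6
eef_pos: [238.2, 304.9, 261.1]
tool_rot: [2.321, 2.117, -0.001]
contact_force: [0.3, -0.9, -0.8]
finger_gap: 0.2
clock: 2.1
eef_pos: [283.5, 150.0, 261.3]
tool_rot: [2.321, 2.117, 0.0]
contact_force: [1.0, 0.0, -0.2]
finger_gap: 0.1
clock: 2.6
eef_pos: [329.0, -5.1, 261.3]
tool_rot: [2.322, 2.116, 0.0]
contact_force: [-0.3, -0.2, 0.3]
finger_gap: 0.1
clock: 3.1
eef_pos: [374.4, -160.2, 261.2]
tool_rot: [-2.322, -2.115, -0.0]
contact_force: [1.4, 0.3, -0.4]
finger_gap: 0.0
3.1 [ 374.4 -160.2  261.2] [ 1.4  0.3 -0.4] [-0.4   0.04 -0.15  1.38  0.    1.26] 0.0
[[0.093, 0.996, -0.0], [0.996, -0.093, 0.0], [0.0, -0.0, -1.0]]
tcp in injector [-91.3 181.9 261.2]
paddle [-5.411  2.176  3.604]
rocker [-1.617  3.034  6.938]
blue [-2.161  4.763  6.704]
```

```bash
python3 -m crank '[{"rx":0,"ry":0,"rz":0,"x":-1,"y":0.4,"z":0,"fingers":0},{"rx":0,"ry":0,"rz":0,"x":-1,"y":0.4,"z":0,"fingers":0},{"rx":0,"ry":0,"rz":0,"x":-1,"y":0.4,"z":0,"fingers":0},{"rx":0,"ry":0,"rz":0,"x":-1,"y":0.4,"z":0,"fingers":0},{"rx":0,"ry":0,"rz":0,"x":-1,"y":0.4,"z":0,"fingers":0}]'
python3 -m crank '[{"rx":0,"ry":0,"rz":0,"x":-0.4,"y":0.2,"z":0,"fingers":0},{"rx":0,"ry":0,"rz":0,"x":0,"y":0,"z":1,"fingers":0},{"rx":0,"ry":0,"rz":0,"x":0,"y":0,"z":1,"fingers":0},{"rx":0,"ry":0,"rz":0,"x":0,"y":0,"z":0.5,"fingers":0}]'
python3 st.py
python3 - <<'E'
from h import *
a=snap("side","side1.png")["image"][110:230,170:320,::-1];b=snap("top","top1.png")["image"][150:270,150:300,::-1]
cv2.imwrite("pics/c1.png",np.hstack([cv2.resize(x,(400,320),interpolation=cv2.INTER_CUBIC) for x in(a,b)]))
E
```

```text
clock: 3.6
eef_pos: [419.9, -315.1, 260.9]
tool_rot: [-2.322, -2.115, 0.0]
contact_force: [0.6, 1.3, 0.6]
finger_gap: 0.5
clock: 4.0
eef_pos: [423.2, -325.6, 183.1]
tool_rot: [-2.319, -2.112, 0.001]
contact_force: [-0.4, 0.6, -0.3]
finger_gap: -0.1
4.0 [ 423.2 -325.6  183.1] [-0.4  0.6 -0.3] [-0.66  0.34  0.01  1.25  0.    1.01] -0.1
[[0.093, 0.996, -0.004], [0.996, -0.093, 0.003], [0.003, -0.004, -1.0]]
tcp in injector [-26.3  22.2 183.1]
paddle [-0.075  0.046  1.004]
rocker [3.711 0.917 4.344]
blue [3.167 2.646 4.102]
```

View pics/c1.png

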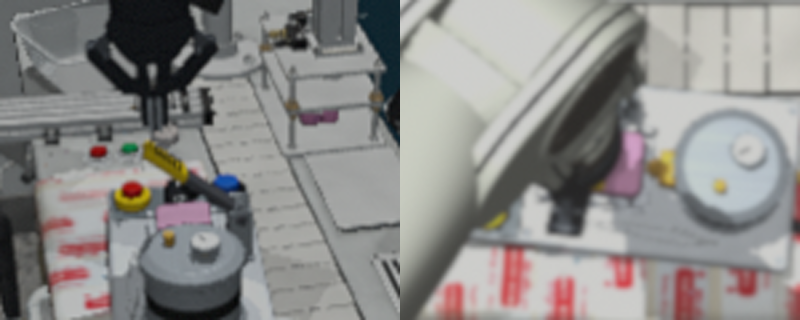

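```bash
python3 - <<'E'
from fit import *
for r in(74,90,100,116,126):
    p=[56-r*np.cos(.7)-6*np.sin(.7),20,83+r*np.sin(.7)+6*np.cos(.7)]; print(r,np.round(p),proj(s,W(pose,p)).round(1),proj(t,W(pose,p)).round(1))
E
```

```text
74 [ -4.  20. 135.] [[236.7 173.3]] [[223.1 206.9]]
90 [-17.  20. 146.] [[231.9 170.2]] [[222.1 211.6]]
100 [-24.  20. 152.] [[228.9 168.3]] [[221.5 214.7]]
116 [-37.  20. 162.] [[224.  165.2]] [[220.5 219.6]]
126 [-44.  20. 169.] [[220.9 163.2]] [[219.8 222.8]]
```

```bash
python3 -m crank '[{"rx":0,"ry":0,"rz":0,"x":-0.07,"y":0.2,"z":0.4,"fingers":0},{"rx":0,"ry":0,"rz":0,"x":0,"y":0,"z":0.3,"fingers":0},{"rx":0,"ry":0,"rz":0,"x":0,"y":0,"z":0.3,"fingers":0},{"rx":0,"ry":0,"rz":0,"x":0,"y":0,"z":0.3,"fingers":0},{"rx":0,"ry":0,"rz":0,"x":0,"y":0,"z":0.3,"fingers":0}]'
python3 -m crank '[{"rx":0,"ry":0,"rz":0,"x":0,"y":0,"z":0.3,"fingers":0},{"rx":0,"ry":0,"rz":0,"x":0,"y":0,"z":0.3,"fingers":0},{"rx":0,"ry":0,"rz":0,"x":0,"y":0,"z":0.2,"fingers":0},{"rx":0,"ry":0,"rz":0,"x":0,"y":0,"z":0.2,"fingers":0},{"rx":0,"ry":0,"rz":0,"x":0,"y":0,"z":0.2,"fingers":0}]'
python3 st.py
python3 - <<'E'
from h import *
a=snap("side","side2.png")["image"][110:230,170:320,::-1]
cv2.imwrite("pics/c2.png",cv2.resize(a,(750,600),interpolation=cv2.INTER_CUBIC))
E
```

```text
clock: 4.6
eef_pos: [430.7, -329.3, 138.2]
tool_rot: [2.324, 2.112, 0.0]
contact_force: [-1.0, -0.2, 3.1]
finger_gap: -0.2
clock: 5.1
eef_pos: [430.4, -329.0, 101.7]
tool_rot: [-2.325, -2.113, -0.0]
contact_force: [-0.4, 0.2, -0.3]
finger_gap: -0.0
5.1 [ 430.4 -329.   101.7] [-0.4  0.2 -0.3] [-0.65  0.41 -0.1   1.05  0.    1.01] -0.0
[[0.095, 0.995, -0.0], [0.995, -0.095, 0.0], [0.0, -0.0, -1.0]]
tcp in injector [-18.8  19.4 101.7]
paddle [ 0.02  -0.208 -1.71 ]
rocker [3.816 0.641 1.623]
blue [3.276 2.372 1.39 ]
```

View pics/c2.png

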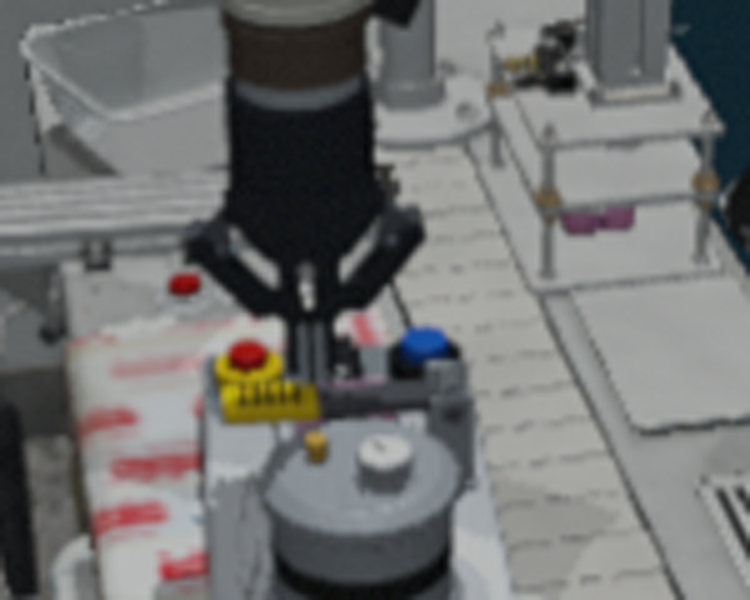

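```bash
python3 -m crank '[{"rx":0,"ry":0,"rz":0,"x":0,"y":0,"z":-0.4,"fingers":0},{"rx":0,"ry":0,"rz":0,"x":0.95,"y":0.16,"z":0,"fingers":0},{"rx":0,"ry":0,"rz":0,"x":0.95,"y":0.16,"z":0,"fingers":0},{"rx":0,"ry":0,"rz":0,"x":0.95,"y":0.16,"z":0,"fingers":0},{"rx":0,"ry":0,"rz":0,"x":0.95,"y":0.16,"z":0,"fingers":0}]'
python3 -m crank '[{"rx":0,"ry":0,"rz":0,"x":0,"y":0,"z":0.5,"fingers":0},{"rx":0,"ry":0,"rz":0,"x":0,"y":0,"z":0.5,"fingers":0},{"rx":0,"ry":0,"rz":0,"x":0,"y":0,"z":0.3,"fingers":0},{"rx":0,"ry":0,"rz":0,"x":0,"y":0,"z":0,"fingers":0}]'
python3 st.py
python3 - <<'E'
from h import *
a=snap("side","side3.png")["image"][120:220,190:290,::-1];b=snap("top","top3.png")["image"][150:250,150:250,::-1]
cv2.imwrite("pics/c3.png",np.hstack([cv2.resize(x,(400,400),interpolation=cv2.INTER_CUBIC) for x in(a,b)]))
E
```

```text
clock: 5.65
eef_pos: [461.4, -216.8, 115.9]
tool_rot: [2.324, 2.111, 0.002]
contact_force: [-0.6, -0.2, 0.2]
finger_gap: -0.0
clock: 6.05
eef_pos: [459.9, -217.2, 75.0]
tool_rot: [-2.324, -2.112, 0.001]
contact_force: [-0.8, -0.3, -0.3]
finger_gap: -0.0
6.05 [ 459.9 -217.2   75. ] [-0.8 -0.3 -0.3] [-0.44  0.38 -0.23  0.96 -0.    1.23] -0.0
[[0.095, 0.995, -0.001], [0.995, -0.095, 0.001], [0.0, -0.001, -1.0]]
tcp in injector [ -0.5 133.6  75. ]
paddle [-3.784 -0.835 -2.602]
rocker [0.012 0.018 0.732]
blue [-0.528  1.749  0.496]
```

View pics/c3.png

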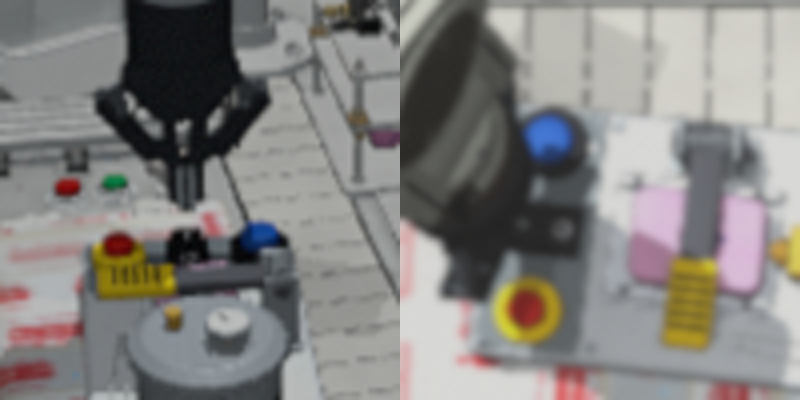

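```bash
python3 -m crank '[{"rx":0,"ry":0,"rz":0,"x":0,"y":0,"z":0.4,"fingers":0},{"rx":0,"ry":0,"rz":0,"x":0,"y":0,"z":0.2,"fingers":0},{"rx":0,"ry":0,"rz":0,"x":0,"y":0,"z":0.1,"fingers":0},{"rx":0,"ry":0,"rz":0,"x":0,"y":0,"z":0.1,"fingers":0}]'
python3 -m crank '[{"rx":0,"ry":0,"rz":0,"x":0,"y":0,"z":0.1,"fingers":0},{"rx":0,"ry":0,"rz":0,"x":0,"y":0,"z":0.05,"fingers":0},{"rx":0,"ry":0,"rz":0,"x":0,"y":0,"z":0,"fingers":0}]'
python3 -m crank '[{"rx":0,"ry":0,"rz":0,"x":0,"y":0,"z":0.04,"fingers":0},{"rx":0,"ry":0,"rz":0,"x":0,"y":0,"z":0,"fingers":0}]'
```

```text
clock: 6.55
eef_pos: [460.3, -217.3, 51.0]
tool_rot: [-2.325, -2.113, 0.0]
contact_force: [0.2, -0.2, -0.6]
finger_gap: -0.3
clock: 6.85
eef_pos: [460.5, -217.5, 49.9]
tool_rot: [2.324, 2.111, 0.001]
contact_force: [-6.8, 3.6, 22.7]
finger_gap: -0.0
clock: 7.05
eef_pos: [460.6, -217.5, 49.8]
tool_rot: [2.323, 2.111, 0.001]
contact_force: [-9.4, 6.3, 28.9]
finger_gap: -0.3
```

```bash
python3 -m crank '[{"rx":0,"ry":0,"rz":0,"x":0,"y":0,"z":-0.4,"fingers":0},{"rx":0,"ry":0,"rz":0,"x":0,"y":0,"z":-0.8,"fingers":0},{"rx":0,"ry":0,"rz":0,"x":-0.52,"y":0.6,"z":0,"fingers":0},{"rx":0,"ry":0,"rz":0,"x":0,"y":0.6,"z":0,"fingers":0},{"rx":0,"ry":0,"rz":0,"x":0,"y":0.55,"z":0,"fingers":0}]'
python3 st.py
python3 - <<'E'
from h import *
a=snap("side","side4.png")["image"][120:220,190:290,::-1];b=snap("top","top4.png")["image"][150:250,150:250,::-1]
cv2.imwrite("pics/c4.png",np.hstack([cv2.resize(x,(400,400),interpolation=cv2.INTER_CUBIC) for x in(a,b)]))
p=cv2.imread("pics/side0.png")[165:205,210:270];q=cv2.imread("pics/side4.png")[165:205,210:270]
cv2.imwrite("pics/c5.png",np.hstack([cv2.resize(x,(400,267),interpolation=cv2.INTER_CUBIC) for x in(p,q)]))
E
```

```text
clock: 7.55
eef_pos: [511.9, -238.8, 81.8]
tool_rot: [2.325, 2.111, -0.0]
contact_force: [0.1, -0.5, 0.2]
finger_gap: 0.1
7.55 [ 511.9 -238.8   81.8] [ 0.1 -0.5  0.2] [-0.44  0.47 -0.07  1.03 -0.    1.23] 0.1
[[0.096, 0.995, 0.001], [0.995, -0.096, -0.001], [-0.001, 0.001, -1.0]]
tcp in injector [ 53.3 117.3  81.8]
paddle [-3.239 -2.619 -2.371]
rocker [ 0.562 -1.777  0.96 ]
blue [ 0.023 -0.045  0.728]
```

View pics/c4.png

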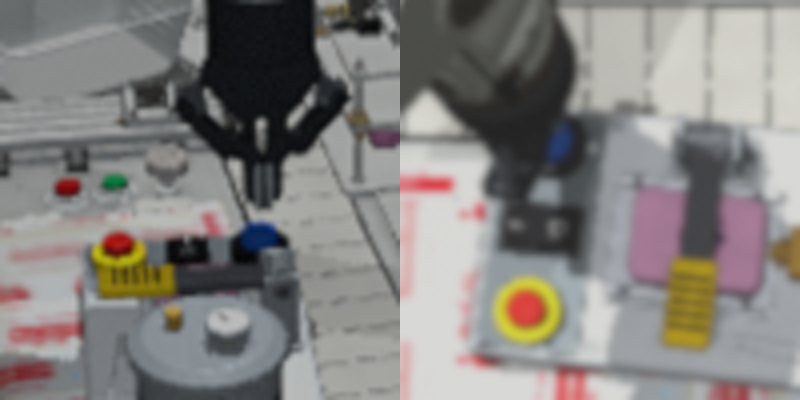

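View pics/c5.png

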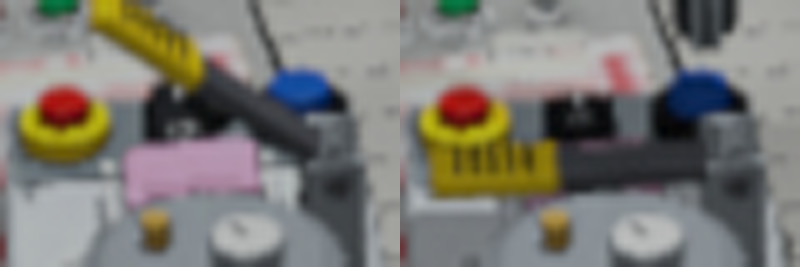

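```bash
python3 - <<'E'
from fit import *
o=[]
for n in("top0","top4"): o.append(cv2.resize(cv2.imread(f"pics/{n}.png")[195:225,165:205],(400,300),interpolation=cv2.INTER_CUBIC))
p=[]
for n in("side0","side4"): p.append(cv2.resize(cv2.imread(f"pics/{n}.png")[170:200,225:265],(400,300),interpolation=cv2.INTER_CUBIC))
cv2.imwrite("pics/c6.png",np.vstack([np.hstack(o),np.hstack(p)]))
for st,a in(("off",.2),("on",-.2)):
    # rocker pivot so that y=15 -> 53 / 46
    P=[[x,118+y*np.cos(a),49.5+y*np.sin(a)*1.17] for y in(21,-21) for x in(-12,12)]
    for d,off in((t,(165,195)),(s,(225,170))): print(st,[((proj(d,W(pose,q))[0]-off)*10).round().tolist() for q in P])
E
```

```text
off [[105.0, 152.0], [118.0, 53.0], [283.0, 176.0], [296.0, 78.0]]
off [[72.0, 62.0], [154.0, 57.0], [82.0, 166.0], [166.0, 161.0]]
on [[112.0, 158.0], [125.0, 60.0], [278.0, 170.0], [290.0, 71.0]]
on [[73.0, 91.0], [155.0, 85.0], [81.0, 138.0], [165.0, 132.0]]
```

View pics/c6.png

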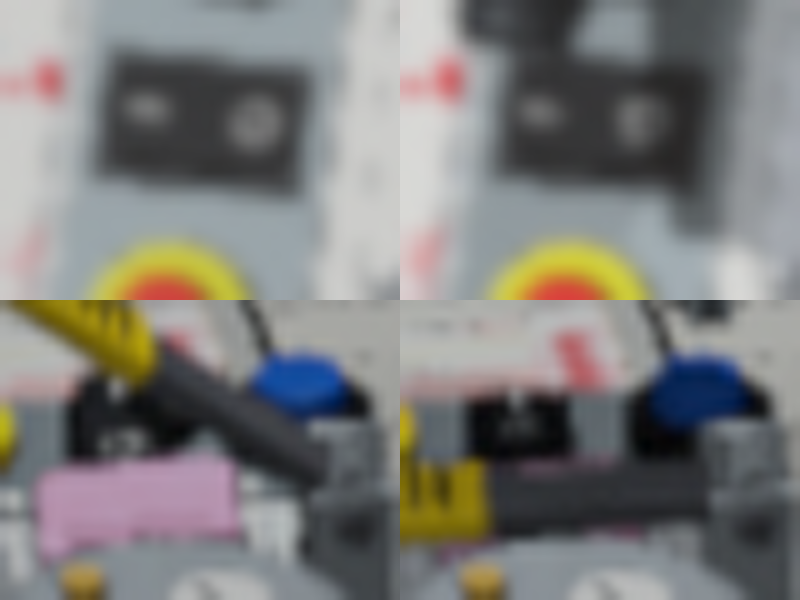

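The rocker is on: its far edge dropped from about row 65 to 95 in the side crop, where I predicted 91. The lever is level. Next I press the blue button.

```bash
python3 -m crank '[{"rx":0,"ry":0,"rz":0,"x":0.02,"y":-0.05,"z":0.4,"fingers":0},{"rx":0,"ry":0,"rz":0,"x":0,"y":0,"z":0.2,"fingers":0},{"rx":0,"ry":0,"rz":0,"x":0,"y":0,"z":0.1,"fingers":0},{"rx":0,"ry":0,"rz":0,"x":0,"y":0,"z":0.1,"fingers":0},{"rx":0,"ry":0,"rz":0,"x":0,"y":0,"z":0.1,"fingers":0}]'
python3 -m crank '[{"rx":0,"ry":0,"rz":0,"x":0,"y":0,"z":0.08,"fingers":0},{"rx":0,"ry":0,"rz":0,"x":0,"y":0,"z":0,"fingers":0},{"rx":0,"ry":0,"rz":0,"x":0,"y":0,"z":0,"fingers":0}]'
```

```text
clock: 8.15
eef_pos: [508.1, -236.7, 55.7]
tool_rot: [-2.324, -2.111, 0.002]
contact_force: [-11.6, 5.5, 28.7]
finger_gap: 0.1
clock: 8.45
eef_pos: [508.1, -236.7, 55.8]
tool_rot: [-2.325, -2.112, 0.001]
contact_force: [-11.5, 5.3, 25.7]
finger_gap: -0.1
```

```bash
python3 - <<'E'
from h import *
a=snap("side","side6.png")["image"][120:220,190:290,::-1];b=snap("top","top6.png")["image"][150:250,150:250,::-1]
cv2.imwrite("pics/c7.png",np.hstack([cv2.resize(x,(400,400),interpolation=cv2.INTER_CUBIC) for x in(a,b)]))
o=[cv2.resize(cv2.imread(f"pics/{n}.png")[160:200,225:275],(400,320),interpolation=cv2.INTER_CUBIC) for n in("side4","side6")]
cv2.imwrite("pics/c8.png",np.hstack(o))
E
python3 st.py
```

```text
8.55 [ 508.1 -236.7   55.8] [-11.    4.4  25.1] [-0.44  0.49 -0.11  0.97 -0.    1.23] 0.1
[[0.096, 0.995, -0.001], [0.995, -0.096, 0.0], [0.0, -0.001, -1.0]]
tcp in injector [ 49.4 119.   55.8]
paddle [-3.292 -2.495 -3.238]
rocker [ 0.505 -1.645  0.094]
blue [-0.035  0.087 -0.141]
```

View pics/c7.png

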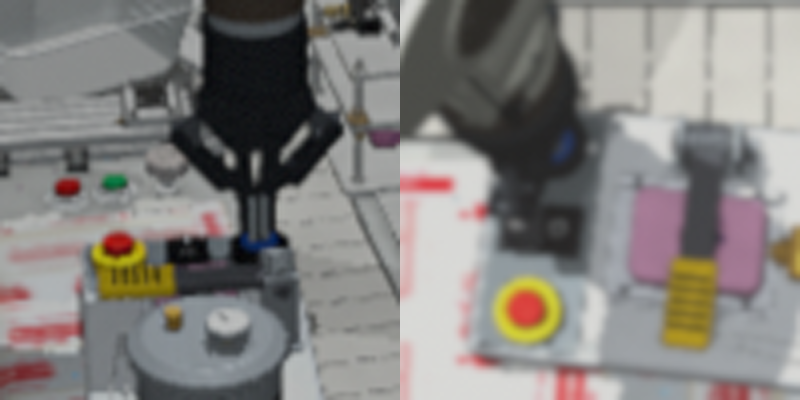

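View pics/c8.png

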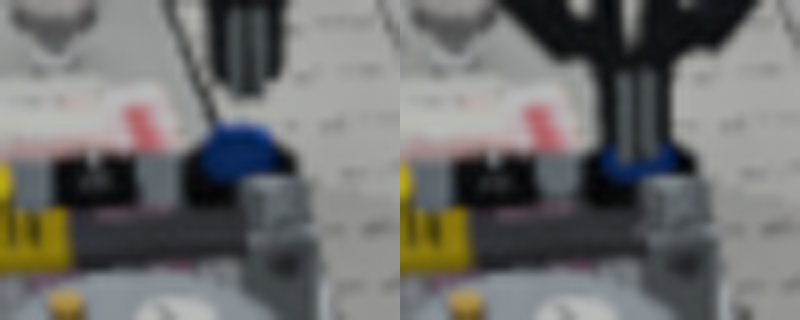

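```bash
python3 -m crank '[{"rx":0,"ry":0,"rz":0,"x":0,"y":0,"z":0.06,"fingers":0},{"rx":0,"ry":0,"rz":0,"x":0,"y":0,"z":0,"fingers":0},{"rx":0,"ry":0,"rz":0,"x":0,"y":0,"z":0,"fingers":0},{"rx":0,"ry":0,"rz":0,"x":0,"y":0,"z":0,"fingers":0}]'
python3 -m crank '[{"rx":0,"ry":0,"rz":0,"x":0,"y":0,"z":0,"fingers":0},{"rx":0,"ry":0,"rz":0,"x":0,"y":0,"z":0,"fingers":0},{"rx":0,"ry":0,"rz":0,"x":0,"y":0,"z":0,"fingers":0}]'
```

```text
clock: 8.95
eef_pos: [508.2, -236.7, 55.6]
tool_rot: [2.325, 2.112, -0.0]
contact_force: [-14.8, 6.1, 34.2]
finger_gap: 0.2
clock: 9.25
eef_pos: [508.2, -236.7, 55.6]
tool_rot: [2.325, 2.112, -0.0]
contact_force: [-15.1, 6.9, 34.9]
finger_gap: 0.2
```

```bash
python3 -m crank '[{"rx":0,"ry":0,"rz":0,"x":0,"y":0,"z":-0.06,"fingers":0},{"rx":0,"ry":0,"rz":0,"x":0,"y":0,"z":0,"fingers":0},{"rx":0,"ry":0,"rz":0,"x":0,"y":0,"z":0,"fingers":0},{"rx":0,"ry":0,"rz":0,"x":0,"y":0,"z":0,"fingers":0},{"rx":0,"ry":0,"rz":0,"x":0,"y":0,"z":0,"fingers":0}]'
```

```text
clock: 9.75
eef_pos: [508.1, -236.7, 55.8]
tool_rot: [-2.325, -2.112, 0.001]
contact_force: [-10.7, 5.1, 25.3]
finger_gap: 0.4
```

```bash
python3 -c "
from rig import arm
print(arm.finish_job())"
```

```text
the job is handed in; nothing more can be done
None
```

I did the three presses in order with shut fingers and handed the job in at about 9.8 s, with the fingers still pressing on the blue button. No verdict was reported, so success rests on the checks below.

- **Clamp:** the lever snapped down and lies level on the mould in the pictures taken afterwards. The mould shows no visible shift. I judged "shut" from the pictures and did not do a confirming press.
- **Rocker:** it tipped to on. Its bar end dropped to where I predicted it for "on" in the side view.
- **Inject button:** the fingers push about 25 N onto a hard stop, and more force gave only about 0.2 mm more travel. The button needs only about 6 N to go fully down.
- **Stop button and other things:** the fingers did not go near the red stop, and it looks unchanged. The spray can and spare moulds were well away from the arm's path. I made no measurement of the loose items, including the tweezers.

**What disagreed:**
- Both hard stops read about 1.5 mm higher than the nominal heights: 55.8 mm against 54 mm for the button, and 49.8 mm against about 48.5 mm for the rocker. I took this as calibration offset.
- Under load the tool also slid about 3 mm towards the robot on the blue cap, but it stayed on it.

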